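# Sort the tea things into their trays

### The arm

A 6-joint arm with a two-finger parallel gripper is mounted at the origin on the work surface. World frame = base frame: x ahead of the robot, y to its left, z up, the work surface at z = 0. Lengths are in m, angles in degrees, forces in N, time in s.
With the tool pointing down it reaches from about 0.25 to 0.8 m from the base axis. Payload 3.9 kg.
Tool frame: the origin (TCP) lies where the fingers leave the gripper's body, on its centre line; the fingertips stand 73 mm ahead of it and the grasp point (between the pads) lies 54 mm ahead of it (r.grasp_offset is the distance from the TCP to the grasp point, in m); z points along the fingers, y is the line along which they close (so a half turn about z gives the same grasp; the last joint's range is limited). The gripper opens to 85 mm and grips with 20 to 120 N. Pads are 22 mm wide; open, the fingers measure 114 mm over their backs; the gripper's body (76 mm by 85 mm) begins 54 mm behind the grasp point. The pads swing forward as they close: fully open they stand 13 mm farther back than shut.
Start: joints at [75.917, 14.897, -7.913, 67.191, 0, 90], TCP at [0.128, 0.509, 0.304] pointing down, gripper open.
Joint ranges: [-159.42, 159.42], [-47.68, 98.78], [-73.54, 78.23], [-108.79, 121.32], [-90, 84.71], [-180, 180]. Speed limits (degrees/s): [147.25, 147.25, 180, 180, 180, 180].

### API

Orientations are given as [roll, pitch, yaw] about the fixed x, y, z axes, in that order (R = Rz(yaw) Ry(pitch) Rx(roll)).
In Python, from bench import r, viewer gives the robot as it stands. The module is installed in compiled form; this text tells all that it offers.
- The arm moves only by the tool carry_out, never from a script. Its argument "commands" is a list of rows, each a list of 2 entries, a list of its own where there are three numbers: the shift along the world's x, y, z as a fraction of full scale, then the turn, a rotation vector about the world's x, y, z as a fraction of full scale. In form: [[[tx, ty, tz], [ax, ay, az]], ...]. A call has exactly 10 rows; each row shifts and turns the commanded pose from where the row before left it; what a row does not reach is not made up. Full scale, the value 1, is 150 mm for a shift and 180 degrees for a turn. A row lasts 1/10 s, in which the tool goes at most 50 mm and 8.59 degrees, less where a joint would pass 70% of its speed; a pose out of reach is approached as far as the arm can. A call with a number of a shift or a turn outside -1 to 1 is refused whole. A call with a gripper value outside its range is refused whole. "claw" is the finger opening in mm, from 0 to 85.4, set as the call begins (left out, the last holds). The fingers move at their own pace and stop on an object; "squeeze" is the grip in N (left out, the last holds). Time passes only in rows, so rows that do not move let the fingers close, or fill a call up. It gives the time, the measured TCP pose, the force, the opening and the grip force at its end, in the units of the state.
- r.read_state(): the state, without advancing time (a new reading comes with each control period).
- viewer.camera(name): name is "scene" or "top"; returns the picture (384x512x3 uint8, red, green, blue); there is no depth.
- viewer.camera_model(name): a dict with "camera_matrix" (3x3 intrinsics, pixels), "rvec" (rotation vector, rad) and "tvec" (3), from world to camera coordinates, as OpenCV has them. Camera axes: x right, y down, z forward; pixel columns grow to the right and rows downward; lengths in m; the calibration is good to about 2 mm. A picture is of the moment at which its call begins. camera_model takes no time and is no camera call.
- r.close_job(): hands the job in; it is judged then, once.
The state is a dict: "clock": time; "joint_positions": joint angles; "joint_velocities": joint speeds; "effort": joint torques, N m; "eef_pos": TCP position; "tcp_rot": TCP orientation; "force": force on the tool from outside, world axes, zero at the start; "wrist_torque": the same for the moment, N m; "grip_width": opening from 0.0 (shut) to 1.0 (fully open); "grasp_force": force on a finger pad.
Only numpy, scipy, OpenCV 4.12 (cv2) and the standard library are available. Lean on these libraries where they do the work, as an engineer would, in place of code of your own. Each camera call takes 0.05 s, during which the arm holds its last target. There are 200 camera calls.

### The job

Sort the tea things scattered along the front of the ledge: stand both honey jars in the round steel dish, stand one square tea tin in each bay of the two-bay wooden tray, and lay the wooden scoop flat and lengthwise inside the long white scoop rest. Leave everything upright and the two glass cups where they stand.

Things in the scene. Friction and masses are not known exactly. Their poses are not given: they have to be found in the camera images.
- jar_a: honey jar: upright round amber glass jar with a narrower flat steel lid (36 mm diameter, top 12 mm); glass 44 mm diameter up to 46 mm, 58 mm tall in all, 0.08 to 0.17 kg; loose; origin at the centre of its underside, z up. There are two, identical and interchangeable
- jar_b: honey jar: upright round amber glass jar with a narrower flat steel lid (36 mm diameter, top 12 mm); glass 44 mm diameter up to 46 mm, 58 mm tall in all, 0.08 to 0.17 kg; loose; origin at the centre of its underside, z up. There are two, identical and interchangeable
- tin_a: tea tin: upright metal tin of square section 42 x 42 mm with flat sides along its x and y, 71 mm tall plus a small round knob (14 mm diameter, 8 mm high) on top, 0.08 to 0.17 kg; loose; origin at the centre of its underside, z up. There are two, identical and interchangeable
- tin_b: tea tin: upright metal tin of square section 42 x 42 mm with flat sides along its x and y, 71 mm tall plus a small round knob (14 mm diameter, 8 mm high) on top, 0.08 to 0.17 kg; loose; origin at the centre of its underside, z up. There are two, identical and interchangeable
- scoop: wooden tea scoop lying flat, 120 mm long (x), 40 wide, 26 high, 0.03-0.06 kg; loose; origin mid-length on the underside, z up. Round cup (40 mm diameter, 24 high) centred at x = +40 mm; upright foot (18 mm diameter) at x = -51 mm; between them a handle 14 mm wide (y), 10 to 24 mm above the underside, clear to grip across y from x = -40 to +18, balanced near x = 0
- dish: empty round steel dish, 140 mm outside and 132 mm inside diameter, floor 4 mm thick, rim 14 mm above the ledge; fixed; origin at the centre of its underside, z up
- bay_tray: wooden tray with two square bays side by side, outside 74 mm along its x and 143 mm along its y, walls and divider 5 mm thick, 16 mm high, floor 5 mm thick; each bay is 64 mm square inside, centred at x = 0, y = +34.5 and y = -34.5 mm; fixed; origin at the centre of its underside, z up
- scoop_rest: long white ceramic scoop rest, outside 70 mm along its x and 160 mm along its y (its length), a single bay 60 x 150 mm inside, floor 4 mm thick, lip 10 mm above the ledge; fixed; origin at the centre of its underside, z up
- cup_a: clear glass cup, 70 mm diameter at the rim, 68 mm tall, open, standing loose on a loose plain steel saucer (100 mm diameter, 8 mm thick), so its rim is 76 mm above the ledge; a bystander, not to be moved; origin at the centre of the cup's underside, z up
- cup_b: clear glass cup, 70 mm diameter at the rim, 68 mm tall, open, standing loose on a loose plain steel saucer (100 mm diameter, 8 mm thick), so its rim is 76 mm above the ledge; a bystander, not to be moved; origin at the centre of the cup's underside, z up
Mind the look-alikes: they are no part of the job. Of the things shaped like the scoop, the wooden one is meant. There is more than one size of the scoop_rest; the one meant has the size given above.

How it is judged (in metres and radians):
At the end, for the whole second after the job is handed in: Jars on the dish's floor (within 48 mm of its centre); a tin on the floor of each bay (16 mm across, 18 to 52 mm from the tray's centre along y); scoop on the rest's floor (18 mm across, 22 mm along, 0.4 rad, either way round). Undersides 8-9 mm up at most, upright to 0.1 rad, at rest (horizontal distance between each of jar_a, jar_b and dish below 0.048 m and z of jar_a in the frame of dish between 0 and 0.008 m and z of jar_b in the frame of dish between 0 and 0.008 m and x of tin_a in the frame of bay_tray between -0.016 and 0.016 m and y of tin_a in the frame of bay_tray between -0.052 and 0.052 m and z of tin_a in the frame of bay_tray between 0 and 0.009 m and x of tin_b in the frame of bay_tray between -0.016 and 0.016 m and y of tin_b in the frame of bay_tray between -0.052 and 0.052 m and z of tin_b in the frame of bay_tray between 0 and 0.009 m and ((y of tin_a in the frame of bay_tray above 0.018 m and y of tin_b in the frame of bay_tray below -0.018 m) or (y of tin_b in the frame of bay_tray above 0.018 m and y of tin_a in the frame of bay_tray below -0.018 m)) and x of scoop in the frame of scoop_rest between -0.018 and 0.018 m and y of scoop in the frame of scoop_rest between -0.022 and 0.022 m and z of scoop in the frame of scoop_rest between 0 and 0.008 m and angle between the x axis of scoop and the y axis of scoop_rest, either way round below 0.4 rad and angle between each of jar_a, jar_b, tin_a, tin_b, scoop's own z axis and vertical below 0.1 rad and linear speed of each of jar_a, jar_b, tin_a, tin_b, scoop below 0.02 m/s); the robot touches nothing.
It fails at once if a glass cup is shifted by more than 20 mm or tipped by more than 0.25 rad (distance of any of cup_a, cup_b from where it was at the start of the episode above 0.02 m or angle between any of cup_a, cup_b's own z axis and vertical above 0.25 rad).
It also fails if it takes over 128 s, if anything falls off the work surface, if the arm or the gripper's body presses on something with over 40 N, if the wrist force passes 120 N, or if a joint passes its speed limit or range.

## Working session

There is one attempt and no reset: what is moved stays moved. The work goes in short steps, Python scripts to look and compute and a tool call to move; the robot and the scene stay as the last step left them, time stands still between calls to the robot, and variables do not carry over. Pictures are saved under pics/ and viewed, at most 14 in all, crops included, and the job is handed in when it is done.

Besides the shell and the picture viewer there is one more tool, called after ">>>" as name(argument=value, ...), one argument or row to a line, values as JSON. carry_out: Moves the arm, as the interface text tells. Shift numbers are shares of 150 mm and turn numbers shares of 180 degrees, none past 1 either way. Its arguments: {"type":"object","properties":{"commands":{"type":"array"},"claw":{"type":"number"},"squeeze":{"type":"number"}},"required":["commands"]}

```bash
mkdir -p pics
cat > h.py <<'E'
import numpy as np,cv2
from bench import r,viewer
def cam(n):
    m=viewer.camera_model(n);K=np.array(m["camera_matrix"],float);R=cv2.Rodrigues(np.array(m["rvec"],float))[0];t=np.array(m["tvec"],float).ravel();return K,R,t
def ray(n,p):
    K,R,t=cam(n);d=R.T@np.linalg.inv(K)@np.array([p[0],p[1],1.]);return -R.T@t,d
def atz(n,p,z):
    c,d=ray(n,p);return c+d*(z-c[2])/d[2]
def tri(p1,p2,n1="top",n2="scene"):
    c1,d1=ray(n1,p1);c2,d2=ray(n2,p2)
    A=np.c_[d1,-d2];s=np.linalg.lstsq(A,c2-c1,rcond=None)[0]
    a=c1+s[0]*d1;b=c2+s[1]*d2;return (a+b)/2,np.linalg.norm(a-b)
def proj(n,P):
    K,R,t=cam(n);q=K@(R@np.array(P,float)+t);return q[:2]/q[2]
def snap(n,f,box=None,s=1.5):
    im=viewer.camera(n)[:,:,::-1]
    cv2.imwrite(f"pics/{f}_raw.png",im)
    if box: im=im[box[1]:box[3],box[0]:box[2]]
    cv2.imwrite(f"pics/{f}.png",cv2.resize(im,None,fx=s,fy=s,interpolation=cv2.INTER_CUBIC))
E
python3 - <<'E'
from h import *
snap("top","t1");snap("scene","s1")
for n in("top","scene"):
    K,R,t=cam(n);print(n,K.round(1).tolist(),(-R.T@t).round(3),R.round(2).tolist())
print(r.read_state(),r.grasp_offset)
E
```

```text
top [[374.2, 0.0, 252.3], [0.0, 374.2, 188.0], [0.0, 0.0, 1.0]] [ 0.305 -0.082  1.096] [[-0.02, -1.0, -0.02], [-0.98, 0.03, -0.19], [0.19, 0.02, -0.98]]
scene [[445.3, 0.0, 256.7], [0.0, 445.3, 191.4], [0.0, 0.0, 1.0]] [1.405 0.397 0.971] [[-0.49, 0.87, 0.02], [0.58, 0.34, -0.74], [-0.65, -0.35, -0.67]]
{'clock': 0.1, 'joint_positions': array([ 7.59160992e+01,  1.49321370e+01, -7.97999610e+00,  6.71904873e+01,
        6.69904260e-04,  9.00003207e+01]), 'joint_velocities': array([ 0.0309142 , -0.01703121,  0.17401392,  0.0011431 ,  0.0291771 ,
       -0.04215328]), 'effort': array([ 8.31339858e-04, -4.06506944e+01,  2.54527760e+01,  1.00958400e-02,
        2.14992951e-05, -4.85447543e-06]), 'eef_pos': array([0.12763037, 0.50873467, 0.30313574]), 'tcp_rot': array([-1.79897380e+02, -6.69328730e-04,  1.65915777e+02]), 'force': array([ 0.62507557, -0.42728144, -0.63735362]), 'wrist_torque': array([ 0.01072408, -0.04026043,  0.04142549]), 'grasp_force': 0.0, 'grip_width': 1.001640294543503} 0.0539
```

View pics/t1.png

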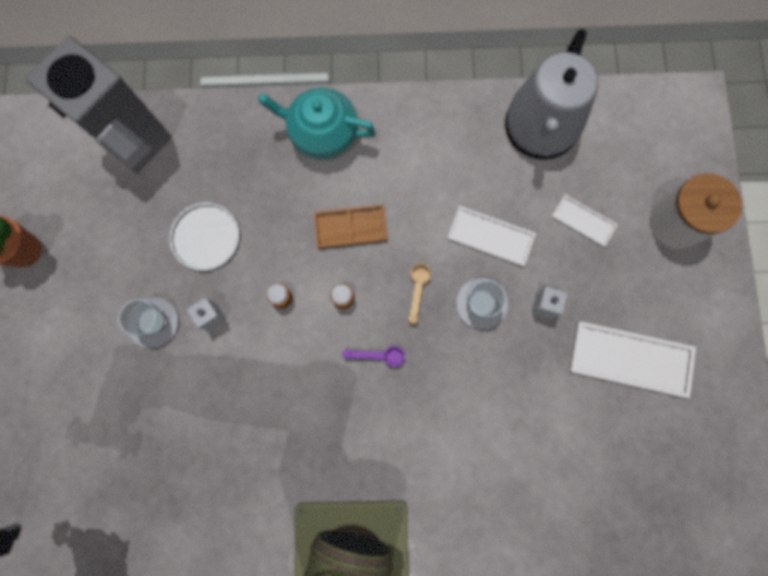

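View pics/s1.png

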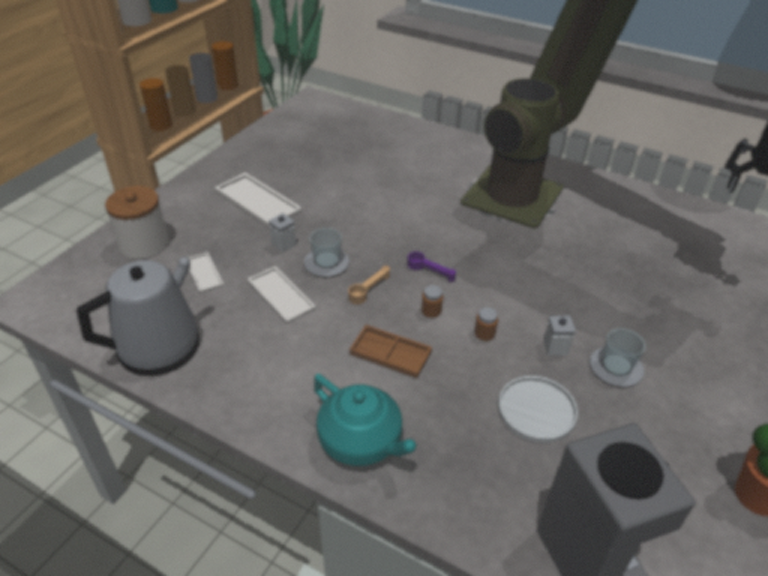

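The top view (1.5×) shows:
- **Jars:** (279,295) and (342,296).
- **Tins:** (203,313) and (552,302). Both stand beside glass cups, at (145,320) and (483,302).
- **Places:** dish (204,237), tray (351,227).
- **Scoops:** wooden (418,293), with a purple look-alike at (375,356).
- **White rests:** (491,236), (584,220) small and (634,360) large. The mid one is likely; I'll check sizes.

Next are close crops.

Run:
```python
import cv2
t=cv2.imread("pics/t1_raw.png");s=cv2.imread("pics/s1_raw.png")
a=t[130:250,70:230];b=t[130:250,220:380]
f=lambda a,k:cv2.resize(a,None,fx=k,fy=k,interpolation=cv2.INTER_CUBIC)
cv2.imwrite("pics/c1.png",f(a,5));cv2.imwrite("pics/c2.png",f(b,5))
cv2.imwrite("pics/c3.png",f(s[120:290,140:300],3.5)); cv2.imwrite("pics/c4.png",f(s[170:300,225:435],3.8))
```

```text
(no output)
```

View pics/c1.png

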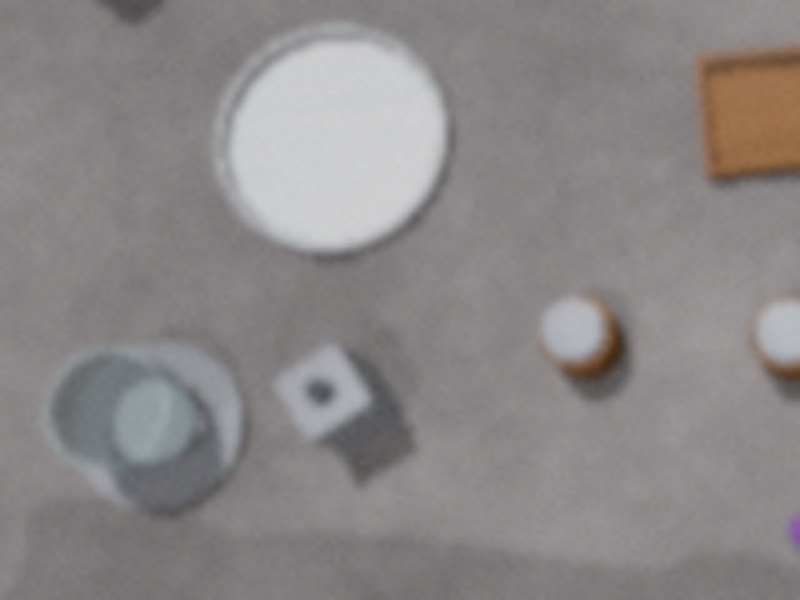

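View pics/c2.png

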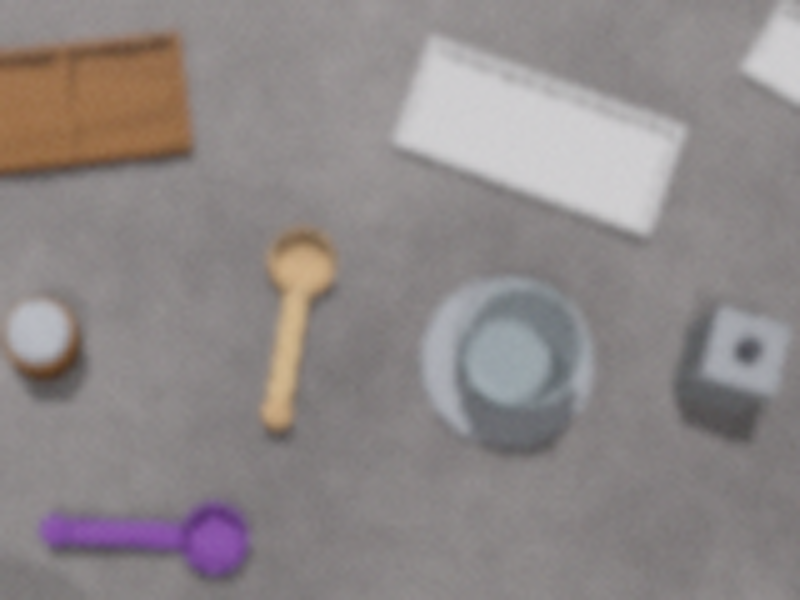

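View pics/c3.png

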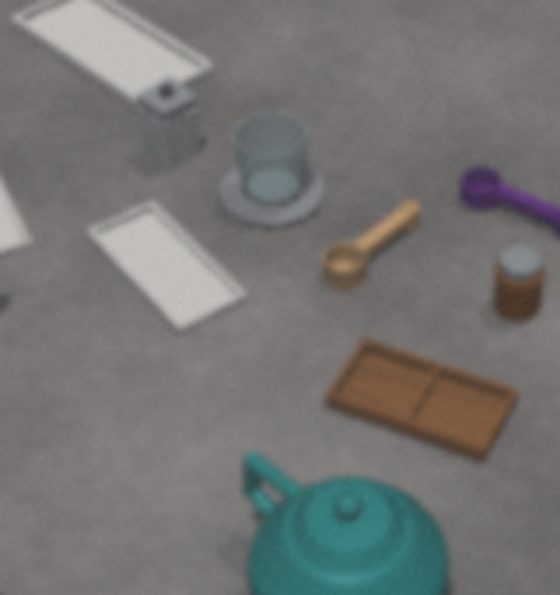

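View pics/c4.png

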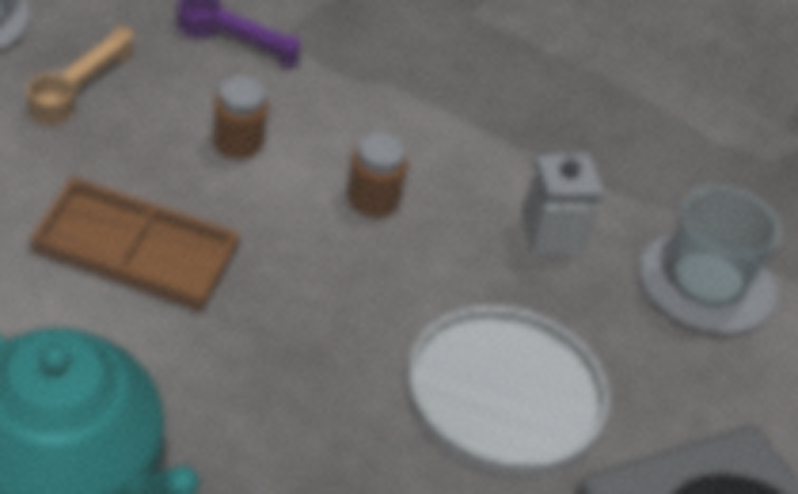

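Crops: the wooden scoop's cup is at c2 (302,262) and its foot at (277,418). The purple one is the look-alike. Tin knobs are at c1 (320,391) and c2 (749,349), with lids and tray, dish and rest corners clear in both views. Next I triangulate.

```bash
cat > m.py <<'E'
from h import *
def u(k,ox,oy):
    return lambda x,y:((x+.5)/k-.5+ox,(y+.5)/k-.5+oy)
c1=u(5,70,130);c2=u(5,220,130);c3=u(3.5,140,120);c4=u(3.8,225,170)
E
python3 - <<'E'
from m import *
T=lambda n,a,b:print(n,*[np.round(q,4) for q in tri(a,b)])
T("tinA knob",c1(320,391),c4(570,168));T("tinB knob",c2(749,349),c3(167,90))
T("jarA lid",c1(573,328),c4(380,150));T("jarB lid",c2(40,331),c4(242,92));T("jarB lid",c2(40,331),c3(520,261))
T("cup",c2(302,262),c3(346,258));T("foot",c2(277,418),c3(412,207))
T("dish",c1(333,137),c4(509,387))
tr=[(c1(698,60),c4(238,235)),(c1(708,180),0),(c2(192,153),0),(c2(180,35),0)]
print("tray top"); P=[atz("top",a,.016) for a in(c1(698,60),c1(708,180),c2(192,153),c2(180,35))];[print(p.round(4)) for p in P]
print("tray scene");Q=[atz("scene",a,.016) for a in(c4(200,307),c4(238,235),c4(70,180),c4(33,243))];[print(p.round(4)) for p in Q]
for L in(P,Q):
  print("c",np.mean(L,0).round(4),[round(float(np.linalg.norm(L[i]-L[(i+1)%4])),4) for i in range(4)],"yaw of short", np.degrees(np.arctan2(*((L[0]+L[3]-L[1]-L[2])[[1,0]]))).round(1))
print("rest")
P=[atz("top",a,.010) for a in(c2(430,38),c2(393,143),c2(648,240),c2(688,128))]
Q=[atz("scene",a,.010) for a in(c3(245,294),c3(152,202),c3(90,232),c3(182,328))]
for L in(P,Q):
  [print(p.round(4)) for p in L]
  print("c",np.mean(L,0).round(4),[round(float(np.linalg.norm(L[i]-L[(i+1)%4])),4) for i in range(4)])
print("tin A corners");
L=[atz("top",a,.071) for a in(c1(330,345),c1(375,397),c1(317,440),c1(273,388))]
for M in(L,[atz("top",a,.071) for a in(c2(718,306),c2(790,322),c2(770,395),c2(702,372))]):
  print(np.mean(M,0).round(4),[(round(float(np.linalg.norm(M[i]-M[i-1])),4),round(float(np.degrees(np.arctan2(*(M[i]-M[i-1])[[1,0]]))),1)) for i in range(4)])
L=[atz("scene",a,.071) for a in(c4(602,194),c4(543,198),c4(538,157),c4(592,152))]
print(np.mean(L,0).round(4),[(round(float(np.linalg.norm(L[i]-L[i-1])),4),round(float(np.degrees(np.arctan2(*(L[i]-L[i-1])[[1,0]]))),1)) for i in range(4)])
print("saucers",atz("top",c2(508,362),.008),atz("top",c1(162,425),.008))
# cups inner base scene
print(atz("scene",c3(272,172),.008+.0),atz("scene",c4(707,282),.008))
E
```

```text
tinA knob [0.4533 0.2663 0.079 ] 0.0006
tinB knob [ 0.4599 -0.3805  0.0815] 0.0017
jarA lid [0.4884 0.1302 0.0602] 0.0003
jarB lid [0.4833 0.0083 0.0603] 0.0018
jarB lid [0.4836 0.0083 0.059 ] 0.0016
cup [ 0.5261 -0.1422  0.0265] 0.0016
foot [ 0.4351 -0.1249  0.027 ] 0.001
dish [0.6172 0.2879 0.0129] 0.0022
tray top
[0.6586 0.0655 0.016 ]
[0.5838 0.0595 0.016 ]
[ 0.5966 -0.0804  0.016 ]
[ 0.6704 -0.0749  0.016 ]
tray scene
[0.6634 0.067  0.016 ]
[0.5851 0.0594 0.016 ]
[ 0.5992 -0.0816  0.016 ]
[ 0.671  -0.0718  0.016 ]
c [ 0.6274 -0.0076  0.016 ] [0.0751, 0.1404, 0.0739, 0.1409] yaw of short 4.4
c [ 0.6297 -0.0068  0.016 ] [0.0786, 0.1417, 0.0725, 0.1391] yaw of short 6.6
rest
[ 0.6661 -0.226   0.01  ]
[ 0.6011 -0.2008  0.01  ]
[ 0.5378 -0.3483  0.01  ]
[ 0.6055 -0.3768  0.01  ]
c [ 0.6026 -0.288   0.01  ] [0.0697, 0.1606, 0.0735, 0.1626]
[ 0.5964 -0.2038  0.01  ]
[ 0.5359 -0.3496  0.01  ]
[ 0.5996 -0.3734  0.01  ]
[ 0.6594 -0.2272  0.01  ]
c [ 0.5978 -0.2885  0.01  ] [0.1578, 0.068, 0.1579, 0.0672]
tin A corners
[0.4537 0.2667 0.071 ] [(0.0389, -52.9), (0.0398, -138.7), (0.0392, 126.4), (0.0393, 41.0)]
[ 0.4622 -0.3822  0.071 ] [(0.0384, -17.5), (0.04, -104.4), (0.0427, 160.5), (0.0385, 69.3)]
[0.4522 0.267  0.071 ] [(0.0445, 27.0), (0.0452, -54.5), (0.0434, -156.3), (0.0429, 127.5)]
saucers [ 0.46735565 -0.26226081  0.008     ] [0.44574503 0.38345634 0.008     ]
[ 0.43885452 -0.27770743  0.008     ] [0.44280604 0.38487094 0.008     ]
```

The triangulated heights match the text: knobs 79–81 mm, lids 60, scoop about 26, dish rim 13. The tray measures 74×141, and the rest 70×160, so it's the mid-size one, not the small or large. Tin A is first, gripping with the closing axis at 38.5°, clear of cup A.

>>> carry_out(
  commands=[
    [[0.217,-0.161,0],[0,0,-0.021]],
    [[0.217,-0.161,0],[0,0,-0.021]],
    [[0.217,-0.161,0],[0,0,-0.021]],
    [[0.217,-0.161,0],[0,0,-0.021]],
    [[0.217,-0.161,0],[0,0,-0.021]],
    [[0.217,-0.161,0],[0,0,-0.021]],
    [[0.217,-0.161,0],[0,0,-0.021]],
    [[0.217,-0.161,0],[0,0,-0.021]],
    [[0.217,-0.161,0],[0,0,-0.021]],
    [[0.217,-0.161,0],[0,0,-0.021]],
  ],
  claw=65,
  squeeze=40,
)

```text
clock: 1.1
eef_pos: [0.4542, 0.2664, 0.3036]
tcp_rot: [-180.0, -0.0, 128.0]
force: [0.1, 0.4, 0.5]
grip_width: 0.763
grasp_force: 0.0
```

>>> carry_out(
  commands=[
    [[0,0,-0.2],[0,0,0]],
    [[0,0,-0.2],[0,0,0]],
    [[0,0,-0.2],[0,0,0]],
    [[0,0,-0.2],[0,0,0]],
    [[0,0,-0.15],[0,0,0]],
    [[0,0,-0.12],[0,0,0]],
    [[0,0,-0.1],[0,0,0]],
    [[0,0,-0.08],[0,0,0]],
    [[0,0,-0.08],[0,0,0]],
    [[0,0,0],[0,0,0]],
  ],
)

```text
clock: 2.1
eef_pos: [0.4523, 0.2671, 0.1029]
tcp_rot: [-179.8, -0.0, 128.1]
force: [-1.1, -0.9, 0.2]
grip_width: 0.76
grasp_force: 0.0
```

>>> carry_out(
  commands=[
    [[0,0,0],[0,0,0]],
    [[0,0,0],[0,0,0]],
    [[0,0,0],[0,0,0]],
    [[0,0,0],[0,0,0]],
    [[0,0,0],[0,0,0]],
    [[0,0,0],[0,0,0]],
    [[0,0,0],[0,0,0]],
    [[0,0,0],[0,0,0]],
    [[0,0,0],[0,0,0]],
    [[0,0,0],[0,0,0]],
  ],
  claw=30,
)

```text
clock: 3.1
eef_pos: [0.4537, 0.2679, 0.105]
tcp_rot: [179.9, 0.0, 128.1]
force: [-0.3, -0.6, 5.3]
grip_width: 0.503
grasp_force: 39.7
```

>>> carry_out(
  commands=[
    [[0,0,0.2],[0,0,0]],
    [[0,0,0.3],[0,0,0]],
    [[0,0,0.3],[0,0,0]],
    [[0.163,-0.229,0],[0,0,-0.026]],
    [[0.163,-0.229,0],[0,0,-0.026]],
    [[0.163,-0.229,0],[0,0,-0.026]],
    [[0.163,-0.229,0],[0,0,-0.026]],
    [[0.163,-0.229,0],[0,0,-0.026]],
    [[0.163,-0.229,0],[0,0,-0.026]],
    [[0.163,-0.229,0],[0,0,-0.026]],
  ],
)

```text
clock: 4.1
eef_pos: [0.6246, 0.0257, 0.2234]
tcp_rot: [-179.9, -0.0, 95.2]
force: [0.2, 0.7, -1.3]
grip_width: 0.505
grasp_force: 39.8
```

>>> carry_out(
  commands=[
    [[0,0,0],[0,0,0]],
    [[0,0,-0.1],[0,0,0]],
    [[0,0,-0.1],[0,0,0]],
    [[0,0,-0.1],[0,0,0]],
    [[0,0,-0.1],[0,0,0]],
    [[0,0,0],[0,0,0]],
    [[0,0,0],[0,0,0]],
    [[0,0,0],[0,0,0]],
    [[0,0,0],[0,0,0]],
    [[0,0,0],[0,0,0]],
  ],
)

```text
clock: 5.1
eef_pos: [0.6248, 0.0273, 0.1652]
tcp_rot: [179.9, 0.0, 95.4]
force: [-0.0, 0.1, -1.6]
grip_width: 0.503
grasp_force: 39.9
```

Run:
```python
from h import *
p=[r.read_state()["eef_pos"].round(4)]
snap("scene","s2",(200,130,400,280),4);snap("top","t2",(180,90,320,220),4);print(p,r.read_state()["eef_pos"],r.read_state()["tcp_rot"])
for z in (.016,):
  print([proj("scene",(x,y,z)).round(1) for x,y in((.6252,.0271),(.6318,-.0415))])
```

```text
[array([0.6248, 0.0273, 0.1652])] [0.6246407  0.02729423 0.1649335 ] [1.79948220e+02 7.67891238e-04 9.53559674e+01]
[array([271. , 236.2]), array([249.2, 228.8])]
```

View pics/s2.png

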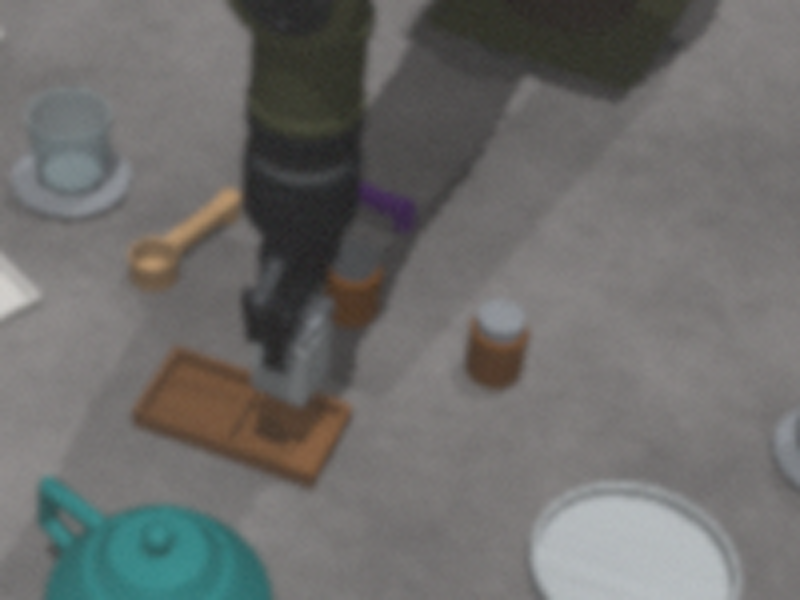

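The tin hangs upright over the +y bay, around pixel (290,380) above the bay at (290,430). I'll lower and release.

>>> carry_out(
  commands=[
    [[0,0,-0.1],[0,0,0]],
    [[0,0,-0.1],[0,0,0]],
    [[0,0,-0.06],[0,0,0]],
    [[0,0,-0.04],[0,0,0]],
    [[0,0,-0.03],[0,0,0]],
    [[0,0,-0.02],[0,0,0]],
    [[0,0,-0.01],[0,0,0]],
    [[0,0,0],[0,0,0]],
    [[0,0,0],[0,0,0]],
    [[0,0,0],[0,0,0]],
  ],
)

```text
clock: 6.2
eef_pos: [0.6247, 0.0273, 0.1108]
tcp_rot: [180.0, 0.0, 95.4]
force: [0.1, 0.1, -1.8]
grip_width: 0.499
grasp_force: 40.0
```

>>> carry_out(
  commands=[
    [[0,0,0],[0,0,0]],
    [[0,0,0],[0,0,0]],
    [[0,0,0],[0,0,0]],
    [[0,0,0],[0,0,0]],
    [[0,0,0],[0,0,0]],
    [[0,0,0.1],[0,0,0]],
    [[0,0,0.2],[0,0,0]],
    [[0,0,0.2],[0,0,0]],
    [[0,0,0.2],[0,0,0]],
    [[0,0,0],[0,0,0]],
  ],
  claw=62,
)

```text
clock: 7.2
eef_pos: [0.6271, 0.0274, 0.2203]
tcp_rot: [179.5, 0.0, 95.4]
force: [0.2, 0.9, 0.7]
grip_width: 0.725
grasp_force: 0.0
```

>>> carry_out(
  commands=[
    [[-0.19,-0.026,0],[0,0,0]],
    [[-0.19,-0.026,0],[0,0,0]],
    [[-0.19,-0.026,0],[0,0,0]],
    [[-0.19,-0.026,0],[0,0,0]],
    [[-0.19,-0.026,0],[0,0,0]],
    [[0,0,-0.1],[0,0,0]],
    [[0,0,-0.1],[0,0,0]],
    [[0,0,0],[0,0,0]],
    [[0,0,0],[0,0,0]],
    [[0,0,0],[0,0,0]],
  ],
)

```text
clock: 8.2
eef_pos: [0.4824, 0.0078, 0.1858]
tcp_rot: [180.0, 0.0, 95.4]
force: [1.2, 0.2, 0.9]
grip_width: 0.729
grasp_force: 0.0
```

>>> carry_out(
  commands=[
    [[0.007,0.003,-0.15],[0,0,0]],
    [[0,0,-0.15],[0,0,0]],
    [[0,0,-0.15],[0,0,0]],
    [[0,0,-0.1],[0,0,0]],
    [[0,0,-0.06],[0,0,0]],
    [[0,0,-0.04],[0,0,0]],
    [[0,0,0],[0,0,0]],
    [[0,0,0],[0,0,0]],
    [[0,0,0],[0,0,0]],
    [[0,0,0],[0,0,0]],
  ],
)

```text
clock: 9.2
eef_pos: [0.4835, 0.0082, 0.0886]
tcp_rot: [179.9, 0.0, 95.4]
force: [0.7, -0.1, -0.4]
grip_width: 0.728
grasp_force: 0.0
```

>>> carry_out(
  commands=[
    [[0,0,0],[0,0,0]],
    [[0,0,0],[0,0,0]],
    [[0,0,0],[0,0,0]],
    [[0,0,0],[0,0,0]],
    [[0,0,0],[0,0,0]],
    [[0,0,0],[0,0,0]],
    [[0,0,0],[0,0,0]],
    [[0,0,0],[0,0,0]],
    [[0,0,0],[0,0,0]],
    [[0,0,0],[0,0,0]],
  ],
  claw=30,
)

```text
clock: 10.2
eef_pos: [0.4832, 0.0082, 0.0885]
tcp_rot: [180.0, 0.0, 95.4]
force: [-1.2, 0.3, 5.4]
grip_width: 0.504
grasp_force: 40.4
```

>>> carry_out(
  commands=[
    [[0,0,0.2],[0,0,0]],
    [[0,0,0.3],[0,0,0]],
    [[0,0,0.3],[0,0,0]],
    [[0.112,0.258,0],[0,0,0]],
    [[0.112,0.258,0],[0,0,0]],
    [[0.112,0.258,0],[0,0,0]],
    [[0.112,0.258,0],[0,0,0]],
    [[0.112,0.258,0],[0,0,0]],
    [[0.112,0.258,0],[0,0,0]],
    [[0.112,0.258,0],[0,0,0]],
  ],
)

```text
clock: 11.2
eef_pos: [0.6007, 0.2807, 0.2072]
tcp_rot: [-179.9, 0.0, 95.4]
force: [0.2, 1.0, -1.0]
grip_width: 0.505
grasp_force: 41.2
```

>>> carry_out(
  commands=[
    [[0.112,0.258,0],[0,0,0]],
    [[0,0,0],[0,0,0]],
    [[0,0,-0.15],[0,0,0]],
    [[0,0,-0.15],[0,0,0]],
    [[0,0,-0.15],[0,0,0]],
    [[0,0,-0.1],[0,0,0]],
    [[0,0,0],[0,0,0]],
    [[0,0,0],[0,0,0]],
    [[0,0,0],[0,0,0]],
    [[0,0,0],[0,0,0]],
  ],
)

```text
clock: 12.2
eef_pos: [0.6181, 0.3181, 0.1269]
tcp_rot: [179.9, -0.1, 95.4]
force: [0.7, -0.3, -1.1]
grip_width: 0.501
grasp_force: 41.3
```

>>> carry_out(
  commands=[
    [[0,0,-0.07],[0,0,0]],
    [[0,0,-0.07],[0,0,0]],
    [[0,0,-0.04],[0,0,0]],
    [[0,0,-0.02],[0,0,0]],
    [[0,0,-0.015],[0,0,0]],
    [[0,0,-0.01],[0,0,0]],
    [[0,0,0],[0,0,0]],
    [[0,0,0],[0,0,0]],
    [[0,0,0],[0,0,0]],
    [[0,0,0],[0,0,0]],
  ],
)

```text
clock: 13.2
eef_pos: [0.6169, 0.3176, 0.0925]
tcp_rot: [-180.0, 0.0, 95.4]
force: [-3.9, -1.0, 5.8]
grip_width: 0.504
grasp_force: 41.7
```

>>> carry_out(
  commands=[
    [[0,0,0],[0,0,0]],
    [[0,0,0],[0,0,0]],
    [[0,0,0],[0,0,0]],
    [[0,0,0],[0,0,0]],
    [[0,0,0],[0,0,0]],
    [[0,0,0.1],[0,0,0]],
    [[0,0,0.2],[0,0,0]],
    [[0,0,0.2],[0,0,0]],
    [[0,0,0.2],[0,0,0]],
    [[0,0,0],[0,0,0]],
  ],
  claw=62,
)

```text
clock: 14.2
eef_pos: [0.6198, 0.3191, 0.2021]
tcp_rot: [179.5, -0.2, 95.4]
force: [1.6, 0.2, 0.4]
grip_width: 0.729
grasp_force: 0.0
```

>>> carry_out(
  commands=[
    [[-0.143,-0.208,0],[0,0,0]],
    [[-0.143,-0.208,0],[0,0,0]],
    [[-0.143,-0.208,0],[0,0,0]],
    [[-0.143,-0.208,0],[0,0,0]],
    [[-0.143,-0.208,0],[0,0,0]],
    [[-0.143,-0.208,0],[0,0,0]],
    [[0,0,-0.1],[0,0,0]],
    [[0,0,0],[0,0,0]],
    [[0,0,0],[0,0,0]],
    [[0,0,0],[0,0,0]],
  ],
)

```text
clock: 15.2
eef_pos: [0.4895, 0.1312, 0.1819]
tcp_rot: [179.9, -0.0, 95.4]
force: [0.1, 0.3, -1.1]
grip_width: 0.721
grasp_force: 0.0
```

>>> carry_out(
  commands=[
    [[-0.007,-0.007,-0.15],[0,0,0]],
    [[0,0,-0.15],[0,0,0]],
    [[0,0,-0.15],[0,0,0]],
    [[0,0,-0.1],[0,0,0]],
    [[0,0,-0.05],[0,0,0]],
    [[0,0,-0.03],[0,0,0]],
    [[0,0,0],[0,0,0]],
    [[0,0,0],[0,0,0]],
    [[0,0,0],[0,0,0]],
    [[0,0,0],[0,0,0]],
  ],
)

```text
clock: 16.2
eef_pos: [0.4881, 0.1297, 0.0878]
tcp_rot: [179.9, -0.0, 95.4]
force: [0.3, -0.3, 0.3]
grip_width: 0.726
grasp_force: 0.0
```

>>> carry_out(
  commands=[
    [[0,0,0],[0,0,0]],
    [[0,0,0],[0,0,0]],
    [[0,0,0],[0,0,0]],
    [[0,0,0],[0,0,0]],
    [[0,0,0],[0,0,0]],
    [[0,0,0],[0,0,0]],
    [[0,0,0],[0,0,0]],
    [[0,0,0],[0,0,0]],
    [[0,0,0],[0,0,0]],
    [[0,0,0],[0,0,0]],
  ],
  claw=30,
)

```text
clock: 17.2
eef_pos: [0.4878, 0.1296, 0.0877]
tcp_rot: [180.0, -0.0, 95.4]
force: [-0.8, 0.5, 5.7]
grip_width: 0.5
grasp_force: 40.6
```

>>> carry_out(
  commands=[
    [[0,0,0.2],[0,0,0]],
    [[0,0,0.3],[0,0,0]],
    [[0,0,0.2],[0,0,0]],
    [[0.172,0.171,0],[0,0,0]],
    [[0.172,0.171,0],[0,0,0]],
    [[0.172,0.171,0],[0,0,0]],
    [[0.172,0.171,0],[0,0,0]],
    [[0.172,0.171,0],[0,0,0]],
    [[0,0,0],[0,0,0]],
    [[0,0,0],[0,0,0]],
  ],
)

```text
clock: 18.2
eef_pos: [0.6163, 0.258, 0.1907]
tcp_rot: [-179.9, 0.1, 95.4]
force: [-0.4, 0.0, -1.5]
grip_width: 0.501
grasp_force: 41.5
```

>>> carry_out(
  commands=[
    [[0,0,-0.15],[0,0,0]],
    [[0,0,-0.15],[0,0,0]],
    [[0,0,-0.15],[0,0,0]],
    [[0,0,-0.1],[0,0,0]],
    [[0,0,-0.05],[0,0,0]],
    [[0,0,-0.03],[0,0,0]],
    [[0,0,-0.02],[0,0,0]],
    [[0,0,-0.015],[0,0,0]],
    [[0,0,0],[0,0,0]],
    [[0,0,0],[0,0,0]],
  ],
)

```text
clock: 19.2
eef_pos: [0.6169, 0.258, 0.093]
tcp_rot: [179.9, -0.0, 95.4]
force: [0.1, -0.6, -1.2]
grip_width: 0.503
grasp_force: 41.6
```

>>> carry_out(
  commands=[
    [[0,0,0],[0,0,0]],
    [[0,0,0],[0,0,0]],
    [[0,0,0],[0,0,0]],
    [[0,0,0],[0,0,0]],
    [[0,0,0],[0,0,0]],
    [[0,0,0.1],[0,0,0]],
    [[0,0,0.2],[0,0,0]],
    [[0,0,0.2],[0,0,0]],
    [[0,0,0.2],[0,0,0]],
    [[0,0,0],[0,0,0]],
  ],
  claw=62,
)

```text
clock: 20.2
eef_pos: [0.6191, 0.2589, 0.2027]
tcp_rot: [179.5, -0.2, 95.4]
force: [0.7, 1.2, 0.1]
grip_width: 0.726
grasp_force: 0.0
```

>>> carry_out(
  commands=[
    [[-0.087,-0.262,0],[0,0,0.041]],
    [[-0.087,-0.262,0],[0,0,0.041]],
    [[-0.087,-0.262,0],[0,0,0.041]],
    [[-0.087,-0.262,0],[0,0,0.041]],
    [[-0.087,-0.262,0],[0,0,0.041]],
    [[-0.087,-0.262,0],[0,0,0.041]],
    [[-0.087,-0.262,0],[0,0,0.041]],
    [[-0.087,-0.262,0],[0,0,0.041]],
    [[-0.087,-0.262,0],[0,0,0.041]],
    [[-0.087,-0.262,0],[0,0,0.041]],
  ],
  claw=40,
)

```text
clock: 21.2
eef_pos: [0.485, -0.1365, 0.1969]
tcp_rot: [180.0, -0.0, 169.5]
force: [-0.2, -0.9, 0.0]
grip_width: 0.469
grasp_force: 0.0
```

>>> carry_out(
  commands=[
    [[0,0,-0.1],[0,0,0]],
    [[0,0,-0.15],[0,0,0]],
    [[0,0,-0.1],[0,0,0]],
    [[0,0,0],[0,0,0]],
    [[0,0,0],[0,0,0]],
    [[0,0,0],[0,0,0]],
    [[0,0,0],[0,0,0]],
    [[0,0,0],[0,0,0]],
    [[0,0,0],[0,0,0]],
    [[0,0,0],[0,0,0]],
  ],
)

```text
clock: 22.2
eef_pos: [0.4862, -0.1352, 0.1451]
tcp_rot: [-180.0, 0.0, 169.2]
force: [-0.5, -0.6, -0.5]
grip_width: 0.465
grasp_force: 0.0
```

>>> carry_out(
  commands=[
    [[0,0.003,-0.12],[0,0,0]],
    [[0,0,-0.12],[0,0,0]],
    [[0,0,-0.1],[0,0,0]],
    [[0,0,-0.05],[0,0,0]],
    [[0,0,-0.03],[0,0,0]],
    [[0,0,0],[0,0,0]],
    [[0,0,0],[0,0,0]],
    [[0,0,0],[0,0,0]],
    [[0,0,0],[0,0,0]],
    [[0,0,0],[0,0,0]],
  ],
)

```text
clock: 23.2
eef_pos: [0.4864, -0.1348, 0.0823]
tcp_rot: [-180.0, 0.0, 169.2]
force: [0.1, -0.5, -0.3]
grip_width: 0.471
grasp_force: 0.0
```

>>> carry_out(
  commands=[
    [[0,0,0],[0,0,0]],
    [[0,0,0],[0,0,0]],
    [[0,0,0],[0,0,0]],
    [[0,0,0],[0,0,0]],
    [[0,0,0],[0,0,0]],
    [[0,0,0],[0,0,0]],
    [[0,0,0],[0,0,0]],
    [[0,0,0],[0,0,0]],
    [[0,0,0],[0,0,0]],
    [[0,0,0],[0,0,0]],
  ],
  claw=4,
  squeeze=30,
)

```text
clock: 24.2
eef_pos: [0.4863, -0.1348, 0.0821]
tcp_rot: [-180.0, 0.0, 169.2]
force: [-0.5, -0.2, 6.2]
grip_width: 0.155
grasp_force: 30.4
```

>>> carry_out(
  commands=[
    [[0,0,0.2],[0,0,0]],
    [[0,0,0.3],[0,0,0]],
    [[0,0,0.3],[0,0,0]],
    [[0.108,-0.146,0],[0,0,0.044]],
    [[0.108,-0.146,0],[0,0,0.044]],
    [[0.108,-0.146,0],[0,0,0.044]],
    [[0.108,-0.146,0],[0,0,0.044]],
    [[0.108,-0.146,0],[0,0,0.044]],
    [[0.108,-0.146,0],[0,0,0.044]],
    [[0.108,-0.146,0],[0,0,0.044]],
  ],
)

```text
clock: 25.2
eef_pos: [0.5996, -0.2887, 0.2008]
tcp_rot: [179.9, -0.0, -135.1]
force: [-0.3, 0.7, -1.0]
grip_width: 0.156
grasp_force: 29.7
```

>>> carry_out(
  commands=[
    [[0,0,0],[0,0,0.044]],
    [[0,0,0],[0,0,0.044]],
    [[0,0,0],[0,0,0.041]],
    [[0,0,-0.15],[0,0,0]],
    [[0,0,-0.15],[0,0,0]],
    [[0,0,-0.1],[0,0,0]],
    [[0,0,0],[0,0,0]],
    [[0,0,0],[0,0,0]],
    [[0,0,0],[0,0,0]],
    [[0,0,0],[0,0,0]],
  ],
)

```text
clock: 26.2
eef_pos: [0.6002, -0.2883, 0.1431]
tcp_rot: [-179.9, -0.0, -112.2]
force: [0.5, 0.2, 0.0]
grip_width: 0.154
grasp_force: 29.7
```

Run:
```python
from h import *
snap("scene","s3",(130,120,290,240),5);snap("top","t3")
```

```text
(no output)
```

View pics/s3.png

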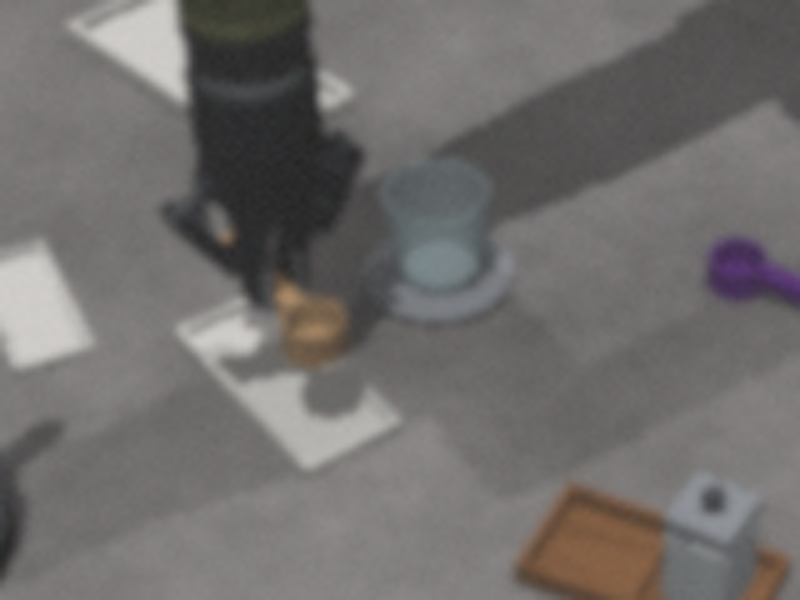

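The scoop is level and lengthwise over the rest (cup at (317,325)), and tin A stands in its bay. Lowering now.

>>> carry_out(
  commands=[
    [[0,0,-0.12],[0,0,0]],
    [[0,0,-0.12],[0,0,0]],
    [[0,0,-0.06],[0,0,0]],
    [[0,0,-0.03],[0,0,0]],
    [[0,0,-0.02],[0,0,0]],
    [[0,0,-0.015],[0,0,0]],
    [[0,0,-0.008],[0,0,0]],
    [[0,0,0],[0,0,0]],
    [[0,0,0],[0,0,0]],
    [[0,0,0],[0,0,0]],
  ],
)

```text
clock: 27.3
eef_pos: [0.5997, -0.2881, 0.0863]
tcp_rot: [-180.0, -0.0, -112.2]
force: [-0.1, 0.3, -0.8]
grip_width: 0.156
grasp_force: 29.7
```

>>> carry_out(
  commands=[
    [[0,0,0],[0,0,0]],
    [[0,0,0],[0,0,0]],
    [[0,0,0],[0,0,0]],
    [[0,0,0],[0,0,0]],
    [[0,0,0],[0,0,0]],
    [[0,0,0.1],[0,0,0]],
    [[0,0,0.2],[0,0,0]],
    [[0,0,0.3],[0,0,0]],
    [[0,0,0.3],[0,0,0]],
    [[0,0,0],[0,0,0]],
  ],
  claw=32,
)

```text
clock: 28.3
eef_pos: [0.6029, -0.2897, 0.2288]
tcp_rot: [-179.2, -0.0, -112.2]
force: [0.7, -0.8, -0.3]
grip_width: 0.373
grasp_force: 0.0
```

>>> carry_out(
  commands=[
    [[-0.186,-0.124,0],[0,0,0.007]],
    [[-0.186,-0.124,0],[0,0,0.007]],
    [[-0.186,-0.124,0],[0,0,0.007]],
    [[-0.186,-0.124,0],[0,0,0.007]],
    [[-0.186,-0.124,0],[0,0,0.007]],
    [[0,0,0],[0,0,0]],
    [[0,0,0],[0,0,0]],
    [[0,0,0],[0,0,0]],
    [[0,0,0],[0,0,0]],
    [[0,0,0],[0,0,0]],
  ],
  claw=65,
  squeeze=40,
)

```text
clock: 29.3
eef_pos: [0.4608, -0.3805, 0.2208]
tcp_rot: [-180.0, 0.0, -105.8]
force: [-0.3, 0.9, -0.7]
grip_width: 0.759
grasp_force: 0.0
```

Down to 0.104 (−0.117 m).

>>> carry_out(
  commands=[
    [[0,0,-0.15],[0,0,0]],
    [[0,0,-0.15],[0,0,0]],
    [[0,0,-0.15],[0,0,0]],
    [[0,0,-0.12],[0,0,0]],
    [[0,0,-0.1],[0,0,0]],
    [[0,0,-0.07],[0,0,0]],
    [[0,0,-0.04],[0,0,0]],
    [[0,0,0],[0,0,0]],
    [[0,0,0],[0,0,0]],
    [[0,0,0],[0,0,0]],
  ],
)

```text
clock: 30.3
eef_pos: [0.4606, -0.3814, 0.1048]
tcp_rot: [-179.9, -0.0, -105.9]
force: [-0.6, -0.0, -0.5]
grip_width: 0.759
grasp_force: 0.0
```

>>> carry_out(
  commands=[
    [[0,0,0],[0,0,0]],
    [[0,0,0],[0,0,0]],
    [[0,0,0],[0,0,0]],
    [[0,0,0],[0,0,0]],
    [[0,0,0],[0,0,0]],
    [[0,0,0],[0,0,0]],
    [[0,0,0],[0,0,0]],
    [[0,0,0],[0,0,0]],
    [[0,0,0],[0,0,0]],
    [[0,0,0],[0,0,0]],
  ],
  claw=30,
)

```text
clock: 31.3
eef_pos: [0.4603, -0.3813, 0.1047]
tcp_rot: [-179.9, -0.0, -105.9]
force: [-0.3, 0.8, 5.0]
grip_width: 0.489
grasp_force: 40.8
```

>>> carry_out(
  commands=[
    [[0,0,0.2],[0,0,0]],
    [[0,0,0.3],[0,0,0]],
    [[0,0,0.3],[0,0,0]],
    [[0,0,0.1],[0,0,0]],
    [[0.127,0.252,0],[0,0,0.013]],
    [[0.127,0.252,0],[0,0,0.013]],
    [[0.127,0.252,0],[0,0,0.013]],
    [[0.127,0.252,0],[0,0,0.013]],
    [[0.127,0.252,0],[0,0,0.013]],
    [[0.127,0.252,0],[0,0,0.013]],
  ],
)

```text
clock: 32.3
eef_pos: [0.5745, -0.1525, 0.2383]
tcp_rot: [179.9, 0.0, -91.8]
force: [1.3, -0.7, -1.3]
grip_width: 0.487
grasp_force: 40.8
```

>>> carry_out(
  commands=[
    [[0.127,0.252,0],[0,0,0.013]],
    [[0.127,0.252,0],[0,0,0.013]],
    [[0.127,0.252,0],[0,0,0.013]],
    [[0,0,0],[0,0,0]],
    [[0,0,-0.1],[0,0,0]],
    [[0,0,-0.2],[0,0,0]],
    [[0,0,-0.1],[0,0,0]],
    [[0,0,0],[0,0,0]],
    [[0,0,0],[0,0,0]],
    [[0,0,0],[0,0,0]],
  ],
)

```text
clock: 33.3
eef_pos: [0.6321, -0.0412, 0.18]
tcp_rot: [-179.9, -0.0, -84.8]
force: [-0.4, 0.4, -0.4]
grip_width: 0.486
grasp_force: 40.9
```

>>> carry_out(
  commands=[
    [[0,0,-0.12],[0,0,0]],
    [[0,0,-0.12],[0,0,0]],
    [[0,0,-0.1],[0,0,0]],
    [[0,0,-0.06],[0,0,0]],
    [[0,0,-0.03],[0,0,0]],
    [[0,0,-0.02],[0,0,0]],
    [[0,0,-0.01],[0,0,0]],
    [[0,0,0],[0,0,0]],
    [[0,0,0],[0,0,0]],
    [[0,0,0],[0,0,0]],
  ],
)

```text
clock: 34.3
eef_pos: [0.6317, -0.0408, 0.1104]
tcp_rot: [-180.0, -0.0, -84.8]
force: [-0.2, -0.7, -0.3]
grip_width: 0.484
grasp_force: 40.9
```

>>> carry_out(
  commands=[
    [[0,0,0],[0,0,0]],
    [[0,0,0],[0,0,0]],
    [[0,0,0],[0,0,0]],
    [[0,0,0],[0,0,0]],
    [[0,0,0],[0,0,0]],
    [[0,0,0.1],[0,0,0]],
    [[0,0,0.2],[0,0,0]],
    [[0,0,0.3],[0,0,0]],
    [[0,0,0.3],[0,0,0]],
    [[0,0,0],[0,0,0]],
  ],
  claw=62,
)

```text
clock: 35.3
eef_pos: [0.635, -0.0411, 0.2525]
tcp_rot: [-179.3, -0.1, -84.8]
force: [1.1, 0.4, -0.2]
grip_width: 0.725
grasp_force: 0.0
```

>>> carry_out(
  commands=[
    [[-0.3,0,0],[0,0,0]],
    [[-0.3,0,0],[0,0,0]],
    [[-0.3,0,0],[0,0,0]],
    [[-0.3,0,0],[0,0,0]],
    [[-0.3,0,0],[0,0,0]],
    [[-0.3,0,0],[0,0,0]],
    [[0,0,0],[0,0,0]],
    [[0,0,0],[0,0,0]],
    [[0,0,0],[0,0,0]],
    [[0,0,0],[0,0,0]],
  ],
)

```text
clock: 36.3
eef_pos: [0.363, -0.0409, 0.2452]
tcp_rot: [-179.9, -0.0, -84.8]
force: [0.2, 0.2, -0.1]
grip_width: 0.724
grasp_force: 0.0
```

Run:
```python
from h import *
snap("scene","s4",(130,100,430,300),2.6);snap("top","t4",(70,110,430,260),2.2)
```

```text
(no output)
```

View pics/s4.png

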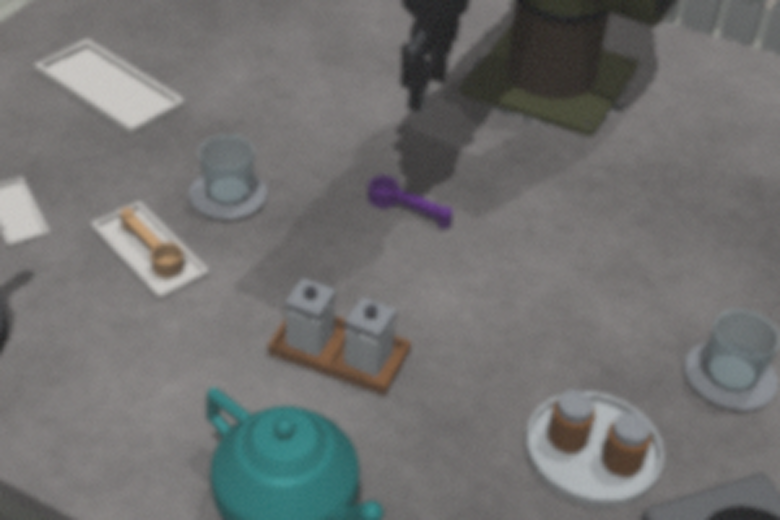

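View pics/t4.png

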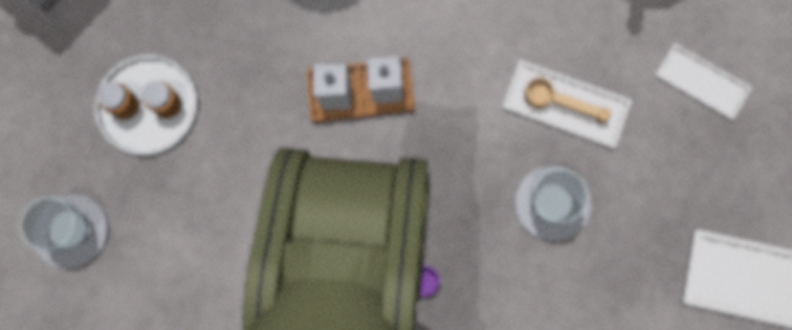

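Everything is upright in its place: jars in the dish at s4 (570,425) and (627,445), tins in the tray at (310,315) and (371,335), scoop in the rest at (150,240), and the cups unmoved. A quick check by numbers comes before handing in.

Run:
```python
from m import *
s=u(2.6,130,100);t=u(2.2,70,110)
for n,a,b in(("tinA",t(331,77),s(371,312)),("tinB",t(384,71),s(311,292)),("jar1",t(116,94),s(633,428)),("jar2",t(157,92),s(577,403)),("scoop cup",t(539,93),s(168,258)),("scoop foot",t(602,114),s(129,216))):
    p,e=tri(a,b);d=p[:2]-np.array((.6285,-.0072));y=np.radians(5.5)
    print(n,p.round(4),round(float(e),4),"tray",np.round([d@[np.cos(y),np.sin(y)],d@[-np.sin(y),np.cos(y)]],4),"dish",np.linalg.norm(p[:2]-[.617,.288]).round(4))
```

```text
tinA [0.6255 0.0266 0.0843] 0.0034 tray [0.0003 0.0339] dish 0.2615
tinB [ 0.6318 -0.0425  0.085 ] 0.0014 tray [-0.0001 -0.0354] dish 0.3308
jar1 [0.6172 0.3154 0.0607] 0.0087 tray [0.0197 0.3222] dish 0.0274
jar2 [0.6176 0.2579 0.0651] 0.005 tray [0.0145 0.2649] dish 0.0301
scoop cup [ 0.6146 -0.2483  0.024 ] 0.0012 tray [-0.0369 -0.2387] dish 0.5363
scoop foot [ 0.5817 -0.3293  0.0298] 0.0012 tray [-0.0775 -0.3161] dish 0.6183
```

```bash
python3 -c "
from bench import r
print(r.close_job())"
```

```text
the job is handed in; nothing more can be done
None
```

I handed the job in after about 36 s of arm time: both jars stand in the dish, one tin stands in each tray bay, the scoop lies lengthwise in the mid-size rest, and the cups look unmoved in the last pictures; no verdict came back.

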